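# Unlock the paint box of the colour in hand

## Robot

A 7-joint arm with a two-finger parallel gripper is mounted at the origin on the work surface. World frame = base frame: x ahead of the robot, y to its left, z up, the work surface at z = 0. Lengths are in m, angles in rad, forces in N, time in s.
With the tool pointing down it reaches from about 0.4 to 0.85 m from the base axis. Payload 10.4 kg.
Tool frame: the origin (TCP) lies midway between the tips of the shut fingers; the grasp point (between the pads) lies 19 mm behind it; z points along the fingers, y is the line along which they close (so a half turn about z gives the same grasp; the last joint's range is limited). The gripper opens to 87 mm and grips with 3 to 60 N. Pads are 19 mm wide; open, the fingers measure 117 mm over their backs; the gripper's body (75 mm by 190 mm) begins 51 mm behind the grasp point.
Start: joints at [1.255, 0.332, -0.065, 1.46, 0.022, 1.35, -0.088], TCP at [0.18, -0.598, 0.223] pointing down, gripper open.
Joint ranges: [-2.6, 2.6], [-0.5, 2.12], [-1.47, 1.34], [0.16, 2.42], [-1.27, 4.41], [0.06, 2.06], [-2.6, 2.6]. Speed limits (rad/s): [2.22, 2.22, 2.79, 2.79, 3.14, 3.14, 3.14].

## Interface

Orientations are given as a unit quaternion [x, y, z, w].
In Python, from bench import sensors, eyes, order gives the robot as it stands.
- The arm moves only by the tool arm_command, never from a script. Its argument "steps" is a list of rows, each an object with "rot": the turn, a rotation vector about the world's x, y, z in degrees, a list of three; "slide": the shift along the world's x, y, z in m, a list of three; "grip": the opening, from 0 (shut) to 1 (fully open). A call has exactly 8 rows; each row shifts and turns the commanded pose from where the row before left it; what a row does not reach is not made up. A row lasts 1/8 s, in which the tool goes at most 62.5 mm and 10.7 degrees, less where a joint would pass 70% of its speed; a pose out of reach is approached as far as the arm can. A call with a gripper value outside its range is refused whole. The fingers move at their own pace and stop on an object; "newtons" is the grip in N (left out, the last holds). Time passes only in rows, so rows that do not move let the fingers close, or fill a call up. It gives the time, the measured TCP pose, the force, the opening and the grip force at its end, in the units of the state.
- sensors.read_state(): the state, without advancing time (a new reading comes with each control period).
- eyes.camera(name): name is "scene" or "top"; returns a dict with "pixels" (400x640x3 uint8, red, green, blue), "intrinsics" (3x3 intrinsics, pixels), "k1" (the pictures are not rectified: a ray, as slopes to the right and down, at radius r is drawn at 1 + k1 r^2 times it, then the intrinsics apply), "pose" (4x4, takes a point from camera to world coordinates). Camera axes: x right, y down, z forward; pixel columns grow to the right and rows downward; lengths in m; the calibration is good to about 2 mm. A picture is of the moment at which its call begins. There is no depth.
- order.close_job(): hands the job in; it is judged then, once.
Trained networks look in a picture, given as the dict that the camera call returned (one of the last four; its "shot" number tells which), for a name from the list of things; names that differ only in an ending like _2 or _b are one class to them, and where a whole thing is asked for, a point or a joint stands for the part that bears it (a point fixed in the world has none). Each returns a list of dicts, best first, with "conf" (0 to 1); they miss things now and then, are a little off and sometimes report something else, mostly with a low value. They report only what shows in the picture. A call takes as long as a camera call. They do not tell look-alikes from the thing itself.
- eyes.look_for(name, picture): "bbox" ([left, top, right, bottom] in pixels, round what is visible of it).
The state is a dict: "time": time; "joint_positions": joint angles; "joint_vel": joint speeds; "joint_torque": joint torques, N m; "ee_pos": TCP position; "eef_rot": TCP orientation; "ft_force": force on the tool from outside, world axes, zero at the start; "torque": the same for the moment, N m; "width": finger opening in m; "grip_force": force on a finger pad.
Only numpy, scipy, OpenCV 4.12 (cv2) and the standard library are available. Lean on these libraries where they do the work, as an engineer would, in place of code of your own. Each camera call takes 0.05 s, during which the arm holds its last target. There are 200 camera calls.

## Task

The tin standing on the green job mat shows which colour is wanted: on the paint box of that colour, turn the lock's dial, feeling for the notch clicks, until its white pointer clicks home at the red mark, then pull the shackle bar open by its upright pin. Lift the opened lock off the hasp and hold it up, dial upwards and roughly level, with its underside at least 18 cm above the table, clear of everything but the gripper; finish while still holding it up, still, with the bar open. Leave the other lock and both tins as they are.

Things in the scene. Friction and masses are not known exactly. Their poses are not given: they have to be found in the camera images.
- box_blue: fixed low steel paint box, blue, 160 (x) x 200 (y) x 60 mm high, yaw up to 0.3 rad, may stand left or right. Origin: centre of its underside. On its lid (60 mm up), at the lid's centre, stands a hasp staple: a steel eye 24 mm wide in x, 5 mm thick in y, 28 mm tall. The lock sits over the staple, between two 5 mm high saddle lips.
- lock_blue: loose 0.45 kg steel lock on the blue box's lid, dial up, axes as the box's. Origin: underside, 20 mm to -y of the box's centre. Case x -30..30, y -40..36 mm, 38 high, open below at y 15..25 for the staple; about 2.5 mm of play. The shackle bar through the staple's eye holds it until drawn. Can be lifted by the dial's grip or across the case's 60 mm.
- dial_blue (a joint): dial angle of the blue lock, rad; 0 = open notch: white pointer towards the red mark on the case (lock +y); + = anticlockwise from above. Sprung notches click every 0.524 rad (0.06 N m to leave one) and centre the dial when let go nearby. The bar can be drawn only within 0.1 rad of 0. Starts 0.35 to 1.3 rad from 0, positive.
- dial_blue_grip (a point): point on the blue dial's vertical axis, 12 mm to -y of the lock's origin and 58 mm above the lock's underside, in the dial's upright blue grip: 14 mm thick, 44 mm long along the pointer, reaching from 44 to 68 mm above the lock's underside; below it a black disc 48 mm in diameter
- dial_blue_pointer (a point): end of the white pointer line on top of the blue dial's grip, 22 mm from the dial's axis, 68 mm above the lock's underside
- bar_blue (a joint): how far the blue lock's shackle bar is drawn (m): 0 = shut, 0.024 = fully drawn (end stop), along the lock's +y; it leaves the staple from about 0.016. About 1.5 N of friction; it stays where left. When drawn, it also blocks the dial.
- bar_blue_pin (a point): point on the blue upright pull pin at the outer end of the shackle bar: pin 12 mm in diameter, from 7 to 47 mm above the lock's underside; this point lies on the pin's axis, 33 mm above the lock's underside, 66 mm from the lock's origin towards its +y when shut (30 mm clear of the case)
- tin_blue: loose small paint tin with blue band and lid, 64 mm in diameter, 66 mm tall, standing on the green mat or on the plywood board; origin: centre of its underside
- box_yellow: fixed low steel paint box, yellow, 160 (x) x 200 (y) x 60 mm high, yaw up to 0.3 rad, may stand left or right. Origin: centre of its underside. On its lid (60 mm up), at the lid's centre, stands a hasp staple: a steel eye 24 mm wide in x, 5 mm thick in y, 28 mm tall. The lock sits over the staple, between two 5 mm high saddle lips.
- lock_yellow: loose 0.45 kg steel lock on the yellow box's lid, dial up, axes as the box's. Origin: underside, 20 mm to -y of the box's centre. Case x -30..30, y -40..36 mm, 38 high, open below at y 15..25 for the staple; about 2.5 mm of play. The shackle bar through the staple's eye holds it until drawn. Can be lifted by the dial's grip or across the case's 60 mm.
- dial_yellow (a joint): dial angle of the yellow lock, rad; 0 = open notch: white pointer towards the red mark on the case (lock +y); + = anticlockwise from above. Sprung notches click every 0.524 rad (0.06 N m to leave one) and centre the dial when let go nearby. The bar can be drawn only within 0.1 rad of 0. Starts 0.35 to 1.3 rad from 0, negative.
- dial_yellow_grip (a point): point on the yellow dial's vertical axis, 12 mm to -y of the lock's origin and 58 mm above the lock's underside, in the dial's upright yellow grip: 14 mm thick, 44 mm long along the pointer, reaching from 44 to 68 mm above the lock's underside; below it a black disc 48 mm in diameter
- dial_yellow_pointer (a point): end of the white pointer line on top of the yellow dial's grip, 22 mm from the dial's axis, 68 mm above the lock's underside
- bar_yellow (a joint): how far the yellow lock's shackle bar is drawn (m): 0 = shut, 0.024 = fully drawn (end stop), along the lock's +y; it leaves the staple from about 0.016. About 1.5 N of friction; it stays where left. When drawn, it also blocks the dial.
- bar_yellow_pin (a point): point on the yellow upright pull pin at the outer end of the shackle bar: pin 12 mm in diameter, from 7 to 47 mm above the lock's underside; this point lies on the pin's axis, 33 mm above the lock's underside, 66 mm from the lock's origin towards its +y when shut (30 mm clear of the case)
- tin_yellow: loose small paint tin with yellow band and lid, 64 mm in diameter, 66 mm tall, standing on the green mat or on the plywood board; origin: centre of its underside
- job_mat: fixed green board 110 x 110 x 8 mm at the far side of the table: the job mat; the tin standing on it gives the colour wanted. Origin: centre of its underside
- rest_board: fixed plywood board 110 x 110 x 8 mm at the far side: the tin on it is not wanted. Origin: centre of its underside
There are look-alikes about, which are no part of the job. Several things have the shape of the tin_blue; the one meant has the colours described above.

How it is judged:
By the outcome, as a careful person would: the job done as asked, in the order asked, and still so for the second after the job is handed in, while the arm keeps its last pose, push and grip.
It also fails if it takes over 56 s, if anything falls off the work surface, if the arm or the gripper's body presses on something with over 40 N, if the wrist force passes 120 N, or if a joint passes its speed limit or range.

## Working session

There is one attempt and no reset: what is moved stays moved. The work goes in short steps, Python scripts to look and compute and a tool call to move; the robot and the scene stay as the last step left them, time stands still between calls to the robot, and variables do not carry over. Pictures are saved under pics/ and viewed, at most 10 in all, crops included, and the job is handed in when it is done.

Besides the shell and the picture viewer there is one more tool, called after "Call:" by a JSON object that holds its "name" and its "arguments". arm_command: Moves the arm, as the interface text tells. Its arguments: {"type":"object","properties":{"steps":{"type":"array","items":{"type":"object","properties":{"rot":{"type":"array","items":{"type":"number"}},"slide":{"type":"array","items":{"type":"number"}},"grip":{"type":"number"}}}},"newtons":{"type":"number"}},"required":["steps"]}

```bash
mkdir -p pics; cat > h.py <<'E'
import numpy as np, cv2
from bench import sensors, eyes, order
def ray(p,uv):
    K=np.array(p["intrinsics"]);k=p["k1"];T=np.array(p["pose"])
    d=np.array([(uv[0]-K[0,2])/K[0,0],(uv[1]-K[1,2])/K[1,1]]);u=d.copy()
    for _ in range(20): u=d/(1+k*(u@u))
    return T[:3,3],T[:3,:3]@np.array([u[0],u[1],1])
def at(p,uv,z):
    o,d=ray(p,uv);return o+d*(z-o[2])/d[2]
def proj(p,X):
    K=np.array(p["intrinsics"]);T=np.array(p["pose"]);c=T[:3,:3].T@(np.array(X)-T[:3,3]);u=c[:2]/c[2]
    u=u*(1+p["k1"]*(u@u));return K[:2,:2]@u+K[:2,2]
def save(p,n,box=None,s=1):
    im=p["pixels"][:,:,::-1]
    if box: im=im[box[1]:box[3],box[0]:box[2]]
    cv2.imwrite("pics/"+n,cv2.resize(im,None,fx=s,fy=s,interpolation=cv2.INTER_CUBIC))
E
python3 - <<'E'
from h import *
for n in("scene","top"):
    p=eyes.camera(n);save(p,n+"0.png");print(n,np.round(p["pose"],3).tolist())
    for o in("job_mat","rest_board","tin_blue","tin_yellow","lock_blue","lock_yellow","dial_blue_pointer","dial_yellow_pointer","bar_blue_pin","bar_yellow_pin"):
        print(o,[(np.round(r["bbox"]).tolist(),round(r["conf"],2)) for r in eyes.look_for(o,p)[:4]])
s=sensors.read_state();print(s)
E
```

```text
scene [[0.544, 0.619, -0.566, 1.054], [0.839, -0.388, 0.382, -0.309], [0.017, -0.683, -0.73, 0.737], [0.0, 0.0, 0.0, 1.0]]
job_mat [([256.0, 269.0, 329.0, 335.0], 0.88)]
rest_board [([348.0, 237.0, 415.0, 289.0], 0.67)]
tin_blue [([264.0, 267.0, 304.0, 309.0], 0.85), ([209.0, 294.0, 247.0, 346.0], 0.75), ([274.0, 198.0, 308.0, 241.0], 0.7), ([408.0, 143.0, 416.0, 154.0], 0.5)]
tin_yellow [([372.0, 232.0, 406.0, 272.0], 0.7), ([371.0, 135.0, 395.0, 157.0], 0.22)]
lock_blue [([362.0, 135.0, 414.0, 170.0], 0.9)]
lock_yellow [([168.0, 197.0, 224.0, 243.0], 0.79)]
dial_blue_pointer [([372.0, 135.0, 392.0, 158.0], 0.72)]
dial_yellow_pointer [([172.0, 204.0, 195.0, 228.0], 0.87)]
bar_blue_pin [([406.0, 143.0, 416.0, 156.0], 0.57)]
bar_yellow_pin [([209.0, 199.0, 224.0, 215.0], 0.71)]
top [[-0.027, -0.982, 0.186, 0.384], [-1.0, 0.029, 0.011, -0.002], [-0.017, -0.186, -0.982, 1.044], [0.0, 0.0, 0.0, 1.0]]
job_mat []
rest_board [([266.0, 141.0, 311.0, 180.0], 0.97), ([412.0, 231.0, 433.0, 252.0], 0.41)]
tin_blue [([323.0, 208.0, 345.0, 235.0], 0.87), ([352.0, 147.0, 379.0, 178.0], 0.77), ([396
[... 529 characters left out ...]
1687,  0.33221125, -0.06468075,  1.46009896,  0.02159546,
        1.34992979, -0.08849332]), 'joint_vel': array([ 5.07272380e-04,  4.82804479e-04,  8.46306296e-04, -1.40275330e-03,
        9.86255087e-04,  1.77922613e-03,  3.34747239e-05]), 'joint_torque': array([-1.28856373e-03, -6.23052549e+01,  2.39955395e-02, -3.90123188e+01,
       -6.11056248e-02,  3.13338975e-02,  2.48695460e-05]), 'ee_pos': array([ 0.18039451, -0.5984123 ,  0.22256894]), 'eef_rot': array([9.89304823e-01, 1.45862837e-01, 1.05923414e-05, 2.18224810e-05]), 'ft_force': array([ 0.42506475, -0.6391599 ,  0.46581481]), 'torque': array([-0.02037925, -0.03192348, -0.01170238]), 'grip_force': 0.0, 'width': 0.08662877024424696}
```

View pics/scene0.png

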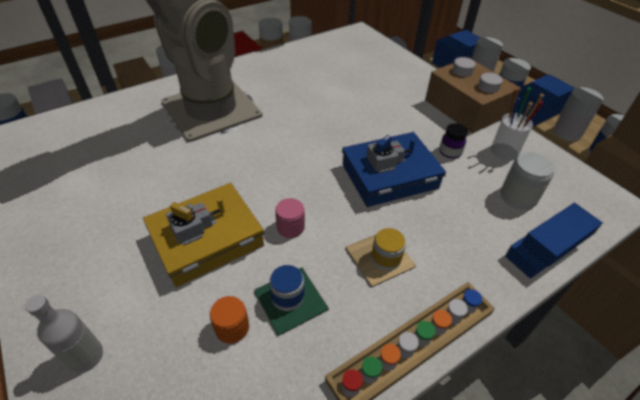

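View pics/top0.png

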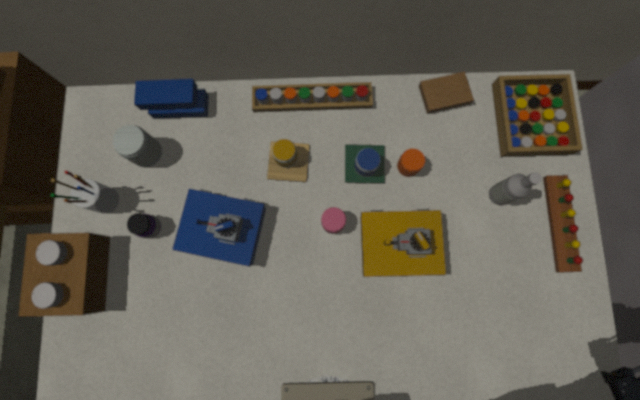

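The blue tin at scene (284,288) / top (367,162) stands on the green mat. The yellow tin at scene (389,246) is on the plywood, and the pink (290,217) and orange (229,320) tins are look-alikes off the boards. So blue is wanted, and its box is at top (220,228). I'll confirm that in one enlarged crop and fit the lid.

```bash
python3 - <<'E'
from h import *
from scipy.optimize import least_squares
p=eyes.camera("top");q=eyes.camera("scene")
a=cv2.resize(p["pixels"][180:275,165:275],None,fx=4,fy=4,interpolation=cv2.INTER_CUBIC)
b=cv2.resize(q["pixels"][120:215,330:450],None,fx=3,fy=3,interpolation=cv2.INTER_CUBIC)
c=cv2.resize(p["pixels"][135:190,255:440],None,fx=2,fy=2,interpolation=cv2.INTER_CUBIC)
H=np.zeros((500,800,3),np.uint8);H[:380,:440]=a;H[:285,440:800]=b;H[385:495,:370]=c
cv2.imwrite("pics/c1.png",H[:,:,::-1])
# lid fit: silhouettes of box in both pictures
def mask(P,box):
    h=cv2.cvtColor(P["pixels"],cv2.COLOR_RGB2HSV);m=cv2.inRange(h,(105,110,20),(130,255,255))
    M=np.zeros_like(m);l,t,r,bb=box;M[t:bb,l:r]=m[t:bb,l:r]
    cs,_=cv2.findContours(M,cv2.RETR_EXTERNAL,cv2.CHAIN_APPROX_NONE);c=max(cs,key=cv2.contourArea)
    return cv2.convexHull(c)[:,0,:].astype(float)
hs=[mask(p,(165,180,275,275)),mask(q,(335,125,450,210))]
def f(v):
    x,y,t=v;R=np.array([[np.cos(t),-np.sin(t)],[np.sin(t),np.cos(t)]]);e=[]
    for P,h in zip((p,q),hs):
        pts=np.array([proj(P,[*(R@[sx*.08,sy*.1]+[x,y]),z]) for sx in(-1,1) for sy in(-1,1) for z in(0,.06)],np.float32)
        hu=cv2.convexHull(pts)
        for u in h[::1]: e.append(cv2.pointPolygonTest(hu,(float(u[0]),float(u[1])),True))
    return np.array(e)-0.0
x0=at(p,(220,228),.06)
r=least_squares(f,[x0[0],x0[1],-.15],loss="soft_l1",diff_step=1e-3);print(x0,r.x,np.abs(r.fun).mean(),r.fun.mean())
for P,uv in((p,(225,229)),(p,(197,222))): print(at(P,uv,.06+.06))
print(at(q,(383,146),.06+.068),at(q,(411,149),.06+.045))
x,y,t=r.x
for l in((0,-.032,.128),(0,.046,.107)):
    X=[x+np.cos(t)*l[0]-np.sin(t)*l[1],y+np.sin(t)*l[0]+np.cos(t)*l[1],l[2]];print(X,proj(p,X),proj(q,X))
E
```

```text
[0.50613181 0.26017117 0.06      ] [ 0.51081584  0.26926068 -0.20622428] 1.1349184061333013 0.999737598427435
[0.4959417  0.23203796 0.12      ]
[0.51482022 0.30041878 0.12      ]
[0.51989127 0.21887837 0.128     ] [0.54282899 0.28788693 0.105     ]
[np.float64(0.5042633405739221), np.float64(0.2379387238319116), 0.128] [221.76285935 225.2166088 ] [385.20099842 139.47357882]
[np.float64(0.5202350614245652), np.float64(0.31428598398621665), 0.107] [193.15803229 220.66198418] [413.18898944 139.35547999]
```

View pics/c1.png

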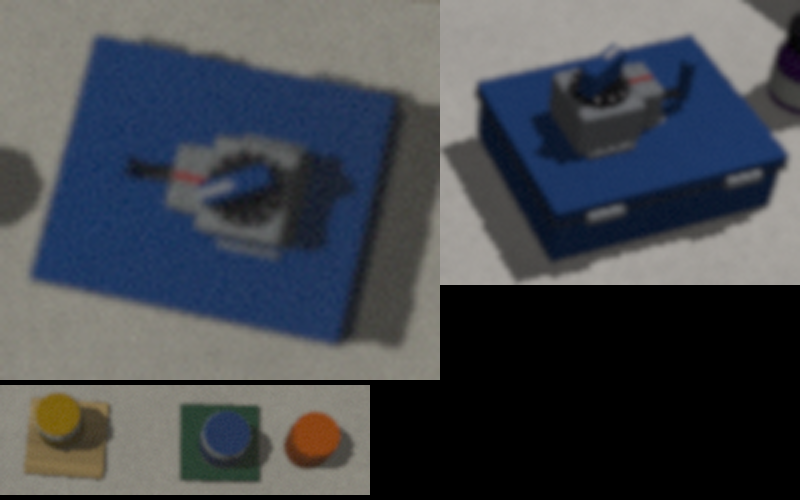

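Confirmed: blue tin on the green mat. In the crop the blue dial pointer's white tip is at about (205,203), turned anticlockwise from the red mark at (190,177). I'll refit the lid from its corners and measure the pointer.

```bash
python3 - <<'E'
from h import *
from scipy.optimize import least_squares
p=eyes.camera("top");q=eyes.camera("scene")
C=[(p,(1,1),(188.75,189.25)),(p,(1,-1),(265,204.25)),(p,(-1,-1),(251,265.5)),(p,(-1,1),(173,249.5)),
(q,(-1,-1),(343.3,148.3)),(q,(-1,1),(413.3,132.3)),(q,(1,1),(444.3,171.7)),(q,(1,-1),(369,190.7))]
def W(v,l):
    x,y,t=v;return [x+np.cos(t)*l[0]-np.sin(t)*l[1],y+np.sin(t)*l[0]+np.cos(t)*l[1],l[2]]
f=lambda v:np.concatenate([proj(P,W(v,(s[0]*.08,s[1]*.1,.06)))-np.array(u) for P,s,u in C])
r=least_squares(f,[.51,.26,-.2],loss="soft_l1");print(r.x,np.round(r.fun,1))
v=r.x
for n,l in(("dial",(0,-.032,.128)),("pin",(0,.046,.093)),("pintop",(0,.046,.107)),("mark",(0,.01,.098))):
    X=W(v,l);print(n,np.round(X,4),proj(p,X).round(1),proj(q,X).round(1))
def white(P,box):
    l,t,rr,b=box;h=cv2.cvtColor(P["pixels"],cv2.COLOR_RGB2HSV)[t:b,l:rr].astype(int);return h
for g in np.arange(.2,1.4,.1745/1.5):
    X=W(v,(-np.sin(g)*.022,-.032+np.cos(g)*.022,.128));print(round(g,2),((proj(p,X)-[165,180])*4).round(0),((proj(q,X)-[330,120])*3+[440,0]).round(0))
print(((proj(p,W(v,(0,-.032,.128)))-[165,180])*4).round(0),((proj(q,W(v,(0,-.032,.128)))-[330,120])*3+[440,0]).round(0))
E
```

```text
[ 0.51086206  0.26431793 -0.22675267] [ 0.3 -0.4 -1.7 -0.6 -1.9 -0.4 -0.  -0.4 -1.9 -0.6 -1.  -0.5  0.3 -0.2
 -1.1  0.5]
dial [0.5037 0.2331 0.128 ] [223.8 225.4] [383.4 140. ]
pin [0.5212 0.3091 0.093 ] [197.1 221. ] [410.8 144.9]
pintop [0.5212 0.3091 0.107 ] [195.3 220.2] [411.8 140.3]
mark [0.5131 0.2741 0.098 ] [210.4 223.6] [397.8 146.3]
0.2 [198. 182.] [623.  51.]
0.32 [198. 186.] [621.  49.]
0.43 [199. 190.] [618.  48.]
0.55 [200. 194.] [616.  46.]
0.67 [202. 198.] [613.  45.]
0.78 [203. 202.] [610.  44.]
0.9 [206. 205.] [606.  43.]
1.01 [209. 208.] [603.  43.]
1.13 [212. 211.] [600.  42.]
1.25 [215. 214.] [597.  42.]
1.36 [219. 215.] [593.  42.]
[235. 182.] [600.  60.]
```

Call:
{"name": "arm_command", "arguments": {"steps": [{"slide": [0.06, 0.0, 0.02], "rot": [0, 0, 10]}, {"slide": [0.06, 0.03, 0.02], "rot": [0, 0, 10]}, {"slide": [0.04, 0.06, 0], "rot": [0, 0, 10]}, {"slide": [0.04, 0.06, 0], "rot": [0, 0, 10]}, {"slide": [0.03, 0.06, 0], "rot": [0, 0, 10]}, {"slide": [0.03, 0.06, 0], "rot": [0, 0, 10]}, {"slide": [0.03, 0.06, 0], "rot": [0, 0, 10]}, {"slide": [0.03, 0.06, 0], "rot": [0, 0, 10]}]}}

```text
schema error: expected keys rot, slide, grip
```

Call:
{"name": "arm_command", "arguments": {"steps": [{"slide": [0.06, 0.01, 0.02], "rot": [0, 0, 6], "grip": 1}, {"slide": [0.06, 0.02, 0.02], "rot": [0, 0, 6], "grip": 1}, {"slide": [0.05, 0.04, 0], "rot": [0, 0, 6], "grip": 1}, {"slide": [0.05, 0.04, 0], "rot": [0, 0, 6], "grip": 1}, {"slide": [0.04, 0.05, 0], "rot": [0, 0, 6], "grip": 1}, {"slide": [0.04, 0.05, 0], "rot": [0, 0, 6], "grip": 1}, {"slide": [0.03, 0.05, 0], "rot": [0, 0, 6], "grip": 1}, {"slide": [0.02, 0.05, 0], "rot": [0, 0, 6], "grip": 1}]}}

```text
time: 2.3
ee_pos: [0.5224, -0.292, 0.2609]
eef_rot: [0.843, 0.537, 0.0, 0.0]
ft_force: [1.0, -0.0, -0.2]
width: 0.0865
grip_force: 0.0
```

Call:
{"name": "arm_command", "arguments": {"steps": [{"slide": [0.02, 0.055, 0], "rot": [0, 0, 6], "grip": 1}, {"slide": [0.01, 0.06, 0], "rot": [0, 0, 6], "grip": 1}, {"slide": [0, 0.06, 0], "rot": [0, 0, 6], "grip": 1}, {"slide": [0, 0.06, 0], "rot": [0, 0, 6], "grip": 1}, {"slide": [0, 0.06, 0], "rot": [0, 0, 6], "grip": 1}, {"slide": [-0.01, 0.06, 0], "rot": [0, 0, 6], "grip": 1}, {"slide": [-0.02, 0.055, -0.01], "rot": [0, 0, 6], "grip": 0.8}, {"slide": [-0.02, 0.05, -0.01], "rot": [0, 0, 4], "grip": 0.6}]}}

```text
time: 3.3
ee_pos: [0.5004, 0.1679, 0.2409]
eef_rot: [0.567, 0.824, 0.0, 0.0]
ft_force: [0.4, -0.0, 0.7]
width: 0.074
grip_force: 0.0
```

Call:
{"name": "arm_command", "arguments": {"steps": [{"slide": [-0.005, 0.058, -0.02], "rot": [0, 0, 0], "grip": 0.6}, {"slide": [0, 0, -0.03], "rot": [0, 0, 0], "grip": 0.6}, {"slide": [0, 0, 0], "rot": [0, 0, 0], "grip": 0.6}, {"slide": [0, 0, 0], "rot": [0, 0, 0], "grip": 0.6}, {"slide": [0, 0, 0], "rot": [0, 0, 0], "grip": 0.6}, {"slide": [0, 0, 0], "rot": [0, 0, 0], "grip": 0.6}, {"slide": [0, 0, 0], "rot": [0, 0, 0], "grip": 0.6}, {"slide": [0, 0, 0], "rot": [0, 0, 0], "grip": 0.6}]}}

```text
time: 4.3
ee_pos: [0.4963, 0.2238, 0.1911]
eef_rot: [0.568, 0.823, 0.0, 0.0]
ft_force: [-0.3, -0.1, -0.1]
width: 0.0525
grip_force: 0.0
```

```bash
python3 - <<'E'
from h import *
from scipy.spatial.transform import Rotation as R
s=sensors.read_state();M=R.from_quat(s["eef_rot"]).as_matrix();print(s["time"],s["ee_pos"],np.degrees(np.arctan2(M[1,1],M[0,1])),M[:,2],s["joint_positions"].round(2))
p=eyes.camera("top");q=eyes.camera("scene")
a=cv2.resize(p["pixels"][180:275,165:275],None,fx=3.6,fy=4,interpolation=cv2.INTER_CUBIC)
b=cv2.resize(q["pixels"][105:205,330:430],None,fx=4,fy=4,interpolation=cv2.INTER_CUBIC)
H=np.zeros((400,800,3),np.uint8);H[:380,:396]=a;H[:,400:]=b
cv2.imwrite("pics/c2.png",H[:,:,::-1])
E
```

```text
4.3 [0.49627606 0.22383783 0.19107434] 20.76750860462919 [ 2.62827171e-04  8.15406518e-05 -9.99999962e-01] [ 0.2   0.27 -0.82  1.69  0.21  1.27 -0.3 ]
```

View pics/c2.png

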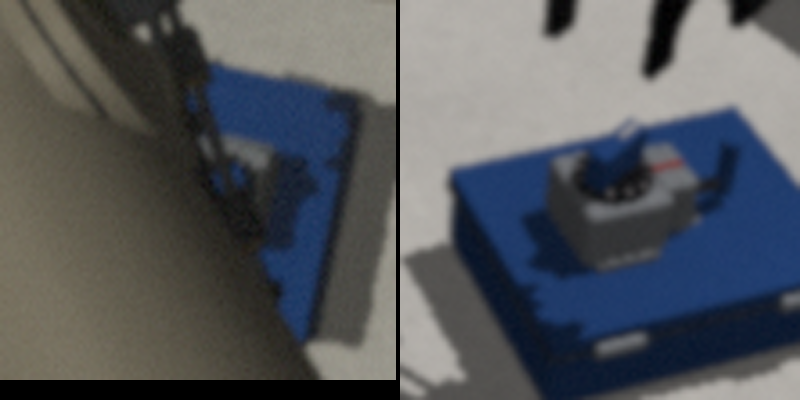

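The scene crop puts the pointer tip at about (389,135), which matches the model for a dial angle near 0.55 rad. Next: go down over the dial's grip and close.

Call:
{"name": "arm_command", "arguments": {"newtons": 15, "steps": [{"slide": [0.0075, 0.0095, 0], "rot": [0, 0, -2], "grip": 0.55}, {"slide": [0, 0, -0.035], "rot": [0, 0, 0], "grip": 0.55}, {"slide": [0, 0, -0.035], "rot": [0, 0, 0], "grip": 0.5}, {"slide": [0, 0, -0.011], "rot": [0, 0, 0], "grip": 0.5}, {"slide": [0, 0, 0], "rot": [0, 0, 0], "grip": 0.2}, {"slide": [0, 0, 0], "rot": [0, 0, 0], "grip": 0}, {"slide": [0, 0, 0], "rot": [0, 0, 0], "grip": 0}, {"slide": [0, 0, 0], "rot": [0, 0, 0], "grip": 0}]}}

```text
time: 5.4
ee_pos: [0.5042, 0.2335, 0.1107]
eef_rot: [0.582, 0.813, 0.001, 0.0]
ft_force: [-0.2, -1.5, 3.6]
width: 0.0141
grip_force: 14.8
```

```bash
cat > st.py <<'E'
from h import *
from scipy.spatial.transform import Rotation as R
s=sensors.read_state();M=R.from_quat(s["eef_rot"]).as_matrix();print(round(s["time"],2),s["ee_pos"].round(4),"yaw",np.degrees(np.arctan2(M[1,1],M[0,1])).round(2),"F",s["ft_force"].round(2),"T",s["torque"].round(3),"w",round(s["width"],4),s["grip_force"])
E
python3 st.py
```

```text
5.4 [0.5042 0.2335 0.1107] yaw 18.76 F [-0.21 -1.54  3.59] T [-0.294 -0.12  -0.06 ] w 0.0141 14.820583015680313
```

Call:
{"name": "arm_command", "arguments": {"steps": [{"slide": [0, 0, 0], "rot": [0, 0, -3], "grip": 0}, {"slide": [0, 0, 0], "rot": [0, 0, -3], "grip": 0}, {"slide": [0, 0, 0], "rot": [0, 0, -3], "grip": 0}, {"slide": [0, 0, 0], "rot": [0, 0, -3], "grip": 0}, {"slide": [0, 0, 0], "rot": [0, 0, -3], "grip": 0}, {"slide": [0, 0, 0], "rot": [0, 0, -3], "grip": 0}, {"slide": [0, 0, 0], "rot": [0, 0, -3], "grip": 0}, {"slide": [0, 0, 0], "rot": [0, 0, 0], "grip": 0}]}}

```text
time: 6.4
ee_pos: [0.5032, 0.2337, 0.1107]
eef_rot: [0.721, 0.693, -0.0, -0.0]
ft_force: [-4.9, -0.5, 6.4]
width: 0.0139
grip_force: 15.0
```

```bash
python3 st.py
```

```text
6.4 [0.5032 0.2337 0.1107] yaw -2.24 F [-4.93 -0.52  6.36] T [-0.258  1.017 -0.077] w 0.0139 14.998356252908707
```

Call:
{"name": "arm_command", "arguments": {"steps": [{"slide": [0, 0, 0], "rot": [0, 0, -2], "grip": 0}, {"slide": [0, 0, 0], "rot": [0, 0, -2], "grip": 0}, {"slide": [0, 0, 0], "rot": [0, 0, -2], "grip": 0}, {"slide": [0, 0, 0], "rot": [0, 0, -2], "grip": 0}, {"slide": [0, 0, 0], "rot": [0, 0, -2], "grip": 0}, {"slide": [0, 0, 0], "rot": [0, 0, 0], "grip": 0}, {"slide": [0, 0, 0], "rot": [0, 0, 0], "grip": 0}, {"slide": [0, 0, 0], "rot": [0, 0, 0], "grip": 0}]}}

```text
time: 7.4
ee_pos: [0.5029, 0.2337, 0.1107]
eef_rot: [0.778, 0.628, -0.0, -0.0]
ft_force: [-6.3, -1.4, 7.9]
width: 0.0138
grip_force: 15.0
```

```bash
python3 st.py; python3 - <<'E'
from h import *
q=eyes.camera("scene");save(q,"c3.png",(330,105,430,205),6)
E
```

```text
7.4 [0.5029 0.2337 0.1107] yaw -12.19 F [-6.29 -1.42  7.87] T [-0.314  1.317  0.007] w 0.0138 14.99923288822174
```

View pics/c3.png

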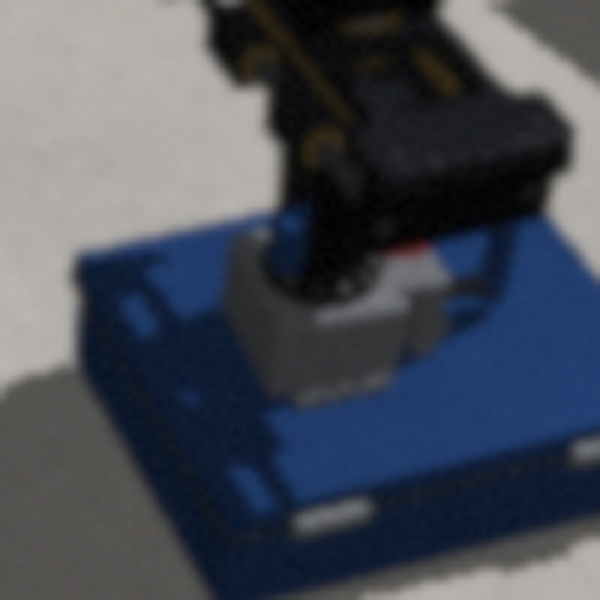

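The picture shows the gripper on the dial with the finger line now square to the lock, and the z moment is near zero. I'll let go, rise and check the pointer.

Call:
{"name": "arm_command", "arguments": {"steps": [{"slide": [0, 0, 0], "rot": [0, 0, 0], "grip": 0.5}, {"slide": [0, 0, 0], "rot": [0, 0, 0], "grip": 0.5}, {"slide": [0, 0, 0], "rot": [0, 0, 0], "grip": 0.5}, {"slide": [0, 0, 0.03], "rot": [0, 0, 0], "grip": 0.5}, {"slide": [0, 0, 0.04], "rot": [0, 0, 0], "grip": 0.5}, {"slide": [0, 0, 0.03], "rot": [0, 0, 0], "grip": 0.5}, {"slide": [0.01, 0.04, 0], "rot": [0, 0, 0], "grip": 0.5}, {"slide": [0.01, 0.04, 0], "rot": [0, 0, 0], "grip": 0.5}]}}

```text
time: 8.45
ee_pos: [0.5246, 0.3138, 0.2106]
eef_rot: [0.779, 0.627, 0.001, 0.0]
ft_force: [-0.2, -0.3, 0.4]
width: 0.0436
grip_force: 0.0
```

```bash
python3 st.py; python3 - <<'E'
from h import *
q=eyes.camera("scene");save(q,"c4.png",(350,115,430,175),9)
v=np.array([0.51086206,0.26431793,-0.22675267])
def W(v,l):
    x,y,t=v;return [x+np.cos(t)*l[0]-np.sin(t)*l[1],y+np.sin(t)*l[0]+np.cos(t)*l[1],l[2]]
pr=lambda l:((proj(q,W(v,l))-[350,115])*9).round()
for g in(0,.26,.524):print(g,pr((-np.sin(g)*.022,-.032+np.cos(g)*.022,.128)),pr((np.sin(g)*.022,-.032-np.cos(g)*.022,.128)))
print(pr((0,.046,.107)))
for o in("bar_blue_pin","dial_blue_pointer"):
  print(o,[((np.array(r["bbox"])-[350,115,350,115])*9).round().tolist() for r in eyes.look_for(o,q)[:2]])
E
```

```text
8.45 [0.5246 0.3138 0.2106] yaw -12.33 F [-0.23 -0.28  0.41] T [-0.031 -0.065 -0.047] w 0.0436 0.0
0 [378. 208.] [223. 243.]
0.26 [365. 195.] [235. 256.]
0.524 [349. 185.] [252. 267.]
[557. 228.]
bar_blue_pin []
dial_blue_pointer [[170.0, 188.0, 396.0, 400.0], [-727.0, 1375.0, -417.0, 1773.0]]
```

View pics/c4.png

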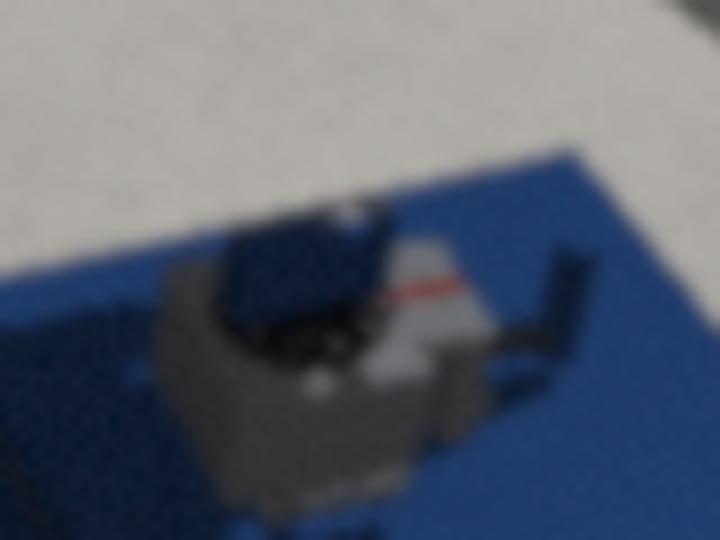

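The grip now lies along the line to the red mark, and the pointer's white end at crop (355,212) fits the dial at 0. The pin top is at crop (575,253).

```bash
python3 - <<'E'
from h import *
p=eyes.camera("top");q=eyes.camera("scene")
for z in(.1,.107):print(at(q,(350+575/9,115+253/9),z),at(p,(197.5,221.3),z))
print(at(q,(350+562/9,115+340/9),.072))
for a in((.5212,.3091,.107),(.519,.301,.107),(.527,.301,.107),(.525,.3,.102)): print(a,(proj(q,a)-[350,115])*9,proj(p,a))
E
```

```text
[0.52594774 0.31308175 0.1       ] [0.51935637 0.30577483 0.1       ]
[0.53175106 0.30625331 0.107     ] [0.51835379 0.30349155 0.107     ]
[0.5287776  0.31252863 0.072     ]
(0.5212, 0.3091, 0.107) [556.39273306 227.67832697] [195.2669056  220.21250429]
(0.519, 0.301, 0.107) [527.72147037 233.39337767] [198.51611463 221.00994693]
(0.527, 0.301, 0.107) [547.87972978 249.87067334] [198.61240791 217.77677968]
(0.525, 0.3, 0.102) [536.70323368 261.78195892] [199.63205208 218.85622091]
```

Call:
{"name": "arm_command", "arguments": {"newtons": 15, "steps": [{"slide": [-0.001, -0.005, -0.03], "rot": [0, 0, 0], "grip": 0.5}, {"slide": [0, 0, -0.04], "rot": [0, 0, 0], "grip": 0.5}, {"slide": [0, 0, -0.04], "rot": [0, 0, 0], "grip": 0.5}, {"slide": [0, 0, -0.02], "rot": [0, 0, 0], "grip": 0.5}, {"slide": [0, 0, 0], "rot": [0, 0, 0], "grip": 0.2}, {"slide": [0, 0, 0], "rot": [0, 0, 0], "grip": 0}, {"slide": [0, 0, 0], "rot": [0, 0, 0], "grip": 0}, {"slide": [0, 0, 0], "rot": [0, 0, 0], "grip": 0}]}}

```text
time: 9.7
ee_pos: [0.5234, 0.3087, 0.081]
eef_rot: [0.778, 0.628, 0.001, 0.0]
ft_force: [1.3, 0.6, 0.4]
width: 0.0113
grip_force: 13.6
```

```bash
python3 st.py
```

```text
9.7 [0.5234 0.3087 0.081 ] yaw -12.23 F [1.27 0.57 0.41] T [ 0.237 -0.242 -0.019] w 0.0113 13.586625026073307
```

Pin held. Pull along lock +y.

Call:
{"name": "arm_command", "arguments": {"newtons": 25, "steps": [{"slide": [0.0009, 0.004, 0], "rot": [0, 0, 0], "grip": 0}, {"slide": [0.0009, 0.004, 0], "rot": [0, 0, 0], "grip": 0}, {"slide": [0.0009, 0.004, 0], "rot": [0, 0, 0], "grip": 0}, {"slide": [0.0009, 0.004, 0], "rot": [0, 0, 0], "grip": 0}, {"slide": [0.0009, 0.004, 0], "rot": [0, 0, 0], "grip": 0}, {"slide": [0.0009, 0.004, 0], "rot": [0, 0, 0], "grip": 0}, {"slide": [0, 0, 0], "rot": [0, 0, 0], "grip": 0}, {"slide": [0, 0, 0], "rot": [0, 0, 0], "grip": 0}]}}

```text
time: 10.7
ee_pos: [0.5281, 0.333, 0.0802]
eef_rot: [0.778, 0.628, 0.0, -0.0]
ft_force: [1.2, -0.0, 4.7]
width: 0.0113
grip_force: 25.0
```

```bash
python3 st.py
```

```text
10.7 [0.5281 0.333  0.0802] yaw -12.21 F [ 1.21 -0.02  4.68] T [-0.013 -0.569  0.092] w 0.0113 25.001153158955276
```

Call:
{"name": "arm_command", "arguments": {"steps": [{"slide": [0.0004, 0.002, 0], "rot": [0, 0, 0], "grip": 0}, {"slide": [0.0004, 0.002, 0], "rot": [0, 0, 0], "grip": 0}, {"slide": [0, 0, 0], "rot": [0, 0, 0], "grip": 0}, {"slide": [0, 0, 0], "rot": [0, 0, 0], "grip": 0.4}, {"slide": [0, 0, 0], "rot": [0, 0, 0], "grip": 0.4}, {"slide": [0, 0, 0.05], "rot": [0, 0, 0], "grip": 0.4}, {"slide": [0, 0, 0.06], "rot": [0, 0, 0], "grip": 0.6}, {"slide": [0.02, 0.05, 0.03], "rot": [0, 0, 0], "grip": 1}]}}

```text
time: 11.7
ee_pos: [0.551, 0.3846, 0.2246]
eef_rot: [0.78, 0.626, 0.002, 0.001]
ft_force: [0.9, 2.2, 0.3]
width: 0.0472
grip_force: 0.0
```

```bash
python3 st.py; python3 - <<'E'
from h import *
q=eyes.camera("scene");save(q,"c5.png",(350,115,430,175),9)
v=np.array([0.51086206,0.26431793,-0.22675267])
def W(v,l):
    x,y,t=v;return [x+np.cos(t)*l[0]-np.sin(t)*l[1],y+np.sin(t)*l[0]+np.cos(t)*l[1],l[2]]
pr=lambda l:((proj(q,W(v,l))-[350,115])*9).round()
print(pr((0,.07,.107)),[pr((sx*.03,y,.098)) for sx in(-1,1) for y in (-.06,.016)],W(v,(0,-.022,.098)))
E
```

```text
11.7 [0.551  0.3846 0.2246] yaw -12.49 F [0.9  2.22 0.26] T [ 0.028 -0.151  0.   ] w 0.0472 0.0
[636. 209.] [array([141., 268.]), array([399., 209.]), array([238., 411.]), array([504., 348.])] [np.float64(0.5059161407586625), np.float64(0.2428810952789371), 0.098]
```

View pics/c5.png

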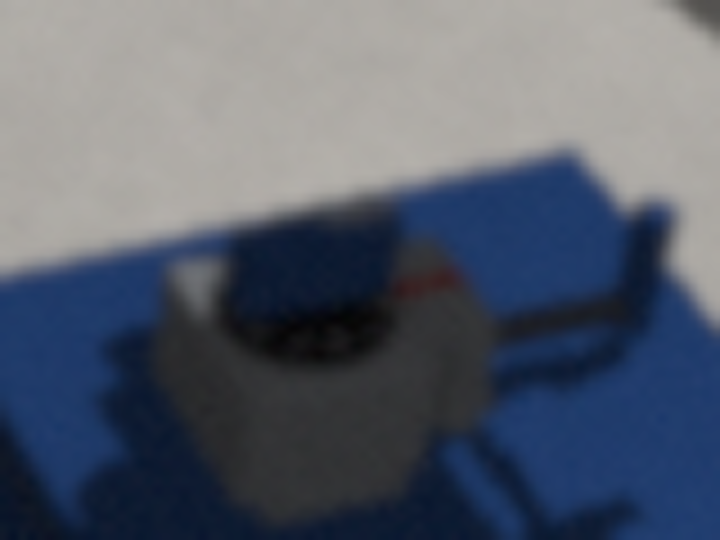

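The bar is out, with the pin now at crop (655,210), about 24 mm further. Next I grip across the case's 60 mm and lift.

Call:
{"name": "arm_command", "arguments": {"newtons": 45, "steps": [{"slide": [-0.0155, -0.05, 0], "rot": [0, 0, 0], "grip": 1}, {"slide": [-0.015, -0.05, 0], "rot": [0, 0, -0.5], "grip": 1}, {"slide": [-0.015, -0.043, 0], "rot": [0, 0, 0], "grip": 1}, {"slide": [0, 0, 0], "rot": [0, 0, 0], "grip": 1}, {"slide": [0, 0, -0.04], "rot": [0, 0, 0], "grip": 1}, {"slide": [0, 0, -0.03], "rot": [0, 0, 0], "grip": 1}, {"slide": [0, 0, 0], "rot": [0, 0, 0], "grip": 1}, {"slide": [0, 0, 0], "rot": [0, 0, 0], "grip": 1}]}}

```text
time: 12.75
ee_pos: [0.5037, 0.2446, 0.1511]
eef_rot: [0.781, 0.625, 0.001, -0.0]
ft_force: [-0.5, 1.0, -0.4]
width: 0.087
grip_force: 0.0
```

```bash
python3 st.py
```

```text
12.75 [0.5037 0.2446 0.1511] yaw -12.66 F [-0.53  0.99 -0.39] T [-0.047 -0.076  0.037] w 0.087 0.0
```

Call:
{"name": "arm_command", "arguments": {"steps": [{"slide": [0.001, -0.006, -0.03], "rot": [0, 0, 0], "grip": 1}, {"slide": [0, 0, -0.03], "rot": [0, 0, 0], "grip": 1}, {"slide": [0, 0, -0.013], "rot": [0, 0, 0], "grip": 1}, {"slide": [0, 0, 0], "rot": [0, 0, 0], "grip": 0.7}, {"slide": [0, 0, 0], "rot": [0, 0, 0], "grip": 0.6}, {"slide": [0, 0, 0], "rot": [0, 0, 0], "grip": 0.5}, {"slide": [0, 0, 0], "rot": [0, 0, 0], "grip": 0.5}, {"slide": [0, 0, 0], "rot": [0, 0, 0], "grip": 0.5}]}}

```text
time: 13.75
ee_pos: [0.5047, 0.2377, 0.0778]
eef_rot: [0.781, 0.624, 0.0, 0.0]
ft_force: [-1.9, -0.7, 6.7]
width: 0.0597
grip_force: 44.9
```

```bash
python3 st.py
```

```text
13.75 [0.5047 0.2377 0.0778] yaw -12.72 F [-1.91 -0.68  6.73] T [-0.057  0.535 -0.029] w 0.0597 44.90735650062561
```

Case held at 59.7 mm. Lift gently at first, then on.

Call:
{"name": "arm_command", "arguments": {"steps": [{"slide": [0, 0, 0.004], "rot": [0, 0, 0], "grip": 0.5}, {"slide": [0, 0, 0.006], "rot": [0, 0, 0], "grip": 0.5}, {"slide": [0, 0, 0.01], "rot": [0, 0, 0], "grip": 0.5}, {"slide": [0, 0, 0.01], "rot": [0, 0, 0], "grip": 0.5}, {"slide": [0, 0, 0.01], "rot": [0, 0, 0], "grip": 0.5}, {"slide": [0, 0, 0.01], "rot": [0, 0, 0], "grip": 0.5}, {"slide": [0, 0, 0], "rot": [0, 0, 0], "grip": 0.5}, {"slide": [0, 0, 0], "rot": [0, 0, 0], "grip": 0.5}]}}

```text
time: 14.75
ee_pos: [0.5043, 0.2372, 0.1267]
eef_rot: [0.781, 0.624, -0.0, 0.0]
ft_force: [-0.3, -0.4, -4.9]
width: 0.0597
grip_force: 44.9
```

```bash
python3 st.py
```

```text
14.75 [0.5043 0.2372 0.1267] yaw -12.73 F [-0.26 -0.41 -4.91] T [-0.131 -0.044 -0.006] w 0.0597 44.898998737335205
```

The wrist carries just the lock's weight, so it is free of the hasp. Raise to about 0.22 m.

Call:
{"name": "arm_command", "arguments": {"steps": [{"slide": [0, 0, 0.02], "rot": [0, 0, 0], "grip": 0.5}, {"slide": [0, 0, 0.025], "rot": [0, 0, 0], "grip": 0.5}, {"slide": [0, 0, 0.025], "rot": [0, 0, 0], "grip": 0.5}, {"slide": [0, 0, 0.025], "rot": [0, 0, 0], "grip": 0.5}, {"slide": [0, 0, 0.015], "rot": [0, 0, 0], "grip": 0.5}, {"slide": [0, 0, 0], "rot": [0, 0, 0], "grip": 0.5}, {"slide": [0, 0, 0], "rot": [0, 0, 0], "grip": 0.5}, {"slide": [0, 0, 0], "rot": [0, 0, 0], "grip": 0.5}]}}

```text
time: 15.75
ee_pos: [0.504, 0.2371, 0.236]
eef_rot: [0.781, 0.624, -0.001, -0.0]
ft_force: [0.1, -1.5, -4.7]
width: 0.0597
grip_force: 44.9
```

```bash
python3 st.py; python3 - <<'E'
from h import *
q=eyes.camera("scene");save(q,"c6.png",(310,40,470,200),3.7)
E
```

```text
15.75 [0.504  0.2371 0.236 ] yaw -12.72 F [ 0.14 -1.51 -4.7 ] T [-0.099 -0.064 -0.003] w 0.0597 44.89895045757294
```

View pics/c6.png

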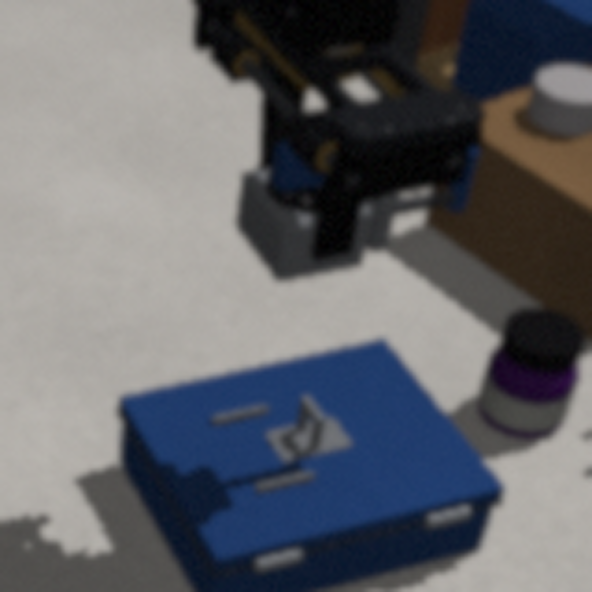

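The lock hangs level in the gripper at crop (310,230), well clear of the bare staple at (305,430). The bar is still out, with the pin at (462,190). Handing in.

```bash
python3 -c "
from bench import order
print(order.close_job())"
```

```text
the job is handed in; nothing more can be done
None
```

I opened the blue lock, lifted it off its hasp, and handed the job in with the gripper holding it level and still. The underside is about 0.22 m up and the bar is drawn; the arm never went near the yellow lock or either tin.

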